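# Run a printing frame through the star-wheel press

## Robot

A 7-joint arm with a two-finger parallel gripper is mounted at the origin on the work surface. World frame = base frame: x ahead of the robot, y to its left, z up, the work surface at z = 0. Lengths are in m, angles in rad, forces in N, time in s.
With the tool pointing down it reaches from about 0.4 to 0.85 m from the base axis. Payload 10.4 kg.
Tool frame: the origin (TCP) lies on the centre line of the jaws, within the pads' length; the fingertips stand 14 mm ahead of it and the grasp point (between the pads) lies 5 mm behind it (ctrl.tip_extent is the distance from the TCP to the fingertips, in m); z points along the fingers, y is the line along which they close (so a half turn about z gives the same grasp; the last joint's range is limited). The gripper opens to 87 mm and grips with 3 to 60 N. Pads are 19 mm wide; open, the fingers measure 117 mm over their backs; the gripper's body (75 mm by 190 mm) begins 51 mm behind the grasp point.
Start: joints at [-1.193, 0.332, -0.065, 1.46, 0.022, 1.35, -0.088], TCP at [0.244, 0.575, 0.237] pointing down, gripper open.
Joint ranges: [-2.6, 2.6], [-0.5, 2.12], [-1.47, 1.34], [0.16, 2.42], [-1.27, 4.41], [0.06, 2.06], [-2.6, 2.6]. Speed limits (rad/s): [2.22, 2.22, 2.79, 2.79, 3.14, 3.14, 3.14].

## Interface

Orientations are given as a unit quaternion [x, y, z, w].
In Python, from station import ctrl, capture, order, recognise, trace gives the robot as it stands.
- The arm moves only by the shell command python3 -m creep 'ROWS' [FORCE]. ROWS is JSON, a list of rows, each a list of 7 numbers: the shift along the tool's x, y, z in m, then the turn, a rotation vector about the tool's x, y, z in degrees, then the finger opening in m, from 0 to 0.087. A call has 1 to 10 rows; each row is the pose to reach, as a shift and turn from the pose commanded when the call began, along the tool's axes at that moment; what a row does not reach only later rows make up. A row lasts 1/8 s, in which the tool goes at most 62.5 mm and 10.7 degrees, less where a joint would pass 70% of its speed; a pose out of reach is approached as far as the arm can. A call with a gripper value outside its range is refused whole. The fingers move at their own pace and stop on an object; FORCE is the grip in N (left out, the last holds). Time passes only in rows, so rows that repeat a pose let the fingers close. It gives the time, the measured TCP pose, the force, the opening and the grip force at its end, in the units of the state.
- ctrl.get_obs(): the state, without advancing time (a new reading comes with each control period).
- capture(name): name is "scene" or "top"; returns a dict with "img" (384x512x3 uint8, red, green, blue), "range_z" (384x512 float32, m along the optical axis (not along the pixel's ray), 0 where there is no reading), "fovy" (degrees; the focal length in pixels is half the picture's height over the tangent of half this angle, whatever the lens; pixels are square), "cx", "cy" (the principal point, pixels), "k1" (the pictures are not rectified: a ray, as slopes to the right and down, at radius r is drawn at 1 + k1 r^2 times it, then the intrinsics apply), "world_to_cam" (4x4, takes a point from world to camera coordinates). Camera axes: x right, y down, z forward; pixel columns grow to the right and rows downward; lengths in m; the calibration is good to about 2 mm. A picture is of the moment at which its call begins.
- order.close_job(): hands the job in; it is judged then, once.
Trained networks look in a picture, given as the dict that the camera call returned (one of the last four; its "shot" number tells which), for a name from the list of things; names that differ only in an ending like _2 or _b are one class to them, and where a whole thing is asked for, a point or a joint stands for the part that bears it (a point fixed in the world has none). Each returns a list of dicts, best first, with "p" (0 to 1); they miss things now and then, are a little off and sometimes report something else, mostly with a low value. They report only what shows in the picture. A call takes as long as a camera call.
- recognise(picture, name): "position" ([column, row] in pixels, amid what is visible of it).
- trace(picture, name): "pixels" (384x512 bool, what is visible of it) and "position" ([column, row] in pixels, amid what is visible of it).
The state is a dict: "time": time; "joint_pos": joint angles; "joint_velocities": joint speeds; "tau": joint torques, N m; "tool_pos": TCP position; "orientation": TCP orientation; "wrist_force": force on the tool from outside, world axes, zero at the start; "moment": the same for the moment, N m; "grip_width": finger opening in m; "grasp_force": force on a finger pad.
Only numpy, scipy, OpenCV 4.12 (cv2) and the standard library are available. Lean on these libraries where they do the work, as an engineer would, in place of code of your own. Each camera call takes 0.05 s, during which the arm holds its last target. There are 200 camera calls.

## Task

Lay the closed printing frame squarely on the outline marked on the press bed and let go of it; then wind the bed through under the roller by turning the four-armed star wheel until the bed stops at its left end with the frame still square on the outline. Set the frame down rather than drop it, do not shove the bed along by hand, and leave the other things on the table undisturbed.

Things in the scene. Friction and masses are not known exactly. Their poses are not given: they have to be found in the camera images.
- press: tabletop printing press, dark green, fixed. Two cheeks (60 mm in y, outer faces at x = +-88 mm) 190 high, with screws on top to 218 mm; base rails 400 long (y). A steel roller, 50 mm across, crosses over the flat bed. Origin on the table under the roller's middle; own x along the roller, away from the robot; own y to the robot's left, the way the bed travels. Yaw up to 0.2 rad.
- wheel_hub (a point): centre of the star wheel, 131.5 mm above the table, at the press's x = -140 mm (robot's side); stays still, axes as the press's. Hub 52 mm across. Four straight arms at right angles in the press's y-z plane: 12 mm rod, then a round black grip 18 mm across, from 57 to 109 mm from the centre. The press stands 40 mm or more from the grips along x.
- star_wheel (a joint): turn of the wheel, rad; at 0 one arm points straight up. Grows as the wheel's top goes to the robot's right (press's -y); the bed then moves left (+y) by 25 mm per rad. Starts between 0 and 1.4; stopped at 9.4 rad with the bed at its left end: 1.3 to 1.5 turns to make. Stiff: 0.95 N m, 11 N at a grip; stays where left. Shoving the bed itself would take 38 N.
- bed: flat aluminium bed, 128 (x) x 270 mm, 8 thick; origin on its upper face, 82 mm above the table, at the centre of the outline drawn in black on a white sheet, 64 (x) by 124 (y) mm, a little larger than the frame. Axes as the press's. Its origin starts at the press's y = -125 to -90 mm (right of the roller) and ends at y = +110 mm.
- frame_center (a point): closed printing frame: two wooden boards with brass hinges at one edge, block and paper inside; a flat rigid block 60 mm (own x) by 120 mm (own y), 22 mm high, 0.15 to 0.31 kg; the point is its centre, 11 mm above its underside. Starts flat on the inking slab. Lying on the bed it passes 2.5 mm below the roller.
- slab: inking slab, pale stone, 170 x 190 mm (own x, y) and 15 mm high, with smears of dark ink; fixed; origin at the centre of its underside. On the robot's right or left.
- mug: bystander: brown mug, 76 mm across, 85 high, its ear at +y; origin under its centre
- ink_can: bystander: can, 72 mm across, 75 high; origin under its centre
- bottle: bystander: white bottle, 64 mm across, 165 high; origin under its centre
- paper_cup: bystander: white paper cup, 76 mm across, 85 high; origin under its centre
- brayer: bystander: hand ink roller, lying, rubber roll 90 mm long with a wooden handle to its own -x, 150 mm overall, 32 high; origin under the roll
- stone: bystander: grey stone, 104 mm across, 50 high; origin under its centre
- spatula: bystander: ink spatula 190 mm long, lying along its own x
- rack: bystander: slatted wooden drying rack, 170 (own x) x 190 mm (own y), 30 high, fixed; origin under its centre. On the side opposite the slab.

How it is judged:
By the outcome, as a careful person would: the job done as asked, in the order asked, and still so for the second after the job is handed in, with the robot touching nothing.
It also fails if it takes over 72 s, if anything falls off the work surface, if the arm or the gripper's body presses on something with over 40 N, if the wrist force passes 120 N, or if a joint passes its speed limit or range.

## Working session

There is one attempt and no reset: what is moved stays moved. The work goes in short steps, Python scripts to look and compute and a shell command to move; the robot and the scene stay as the last step left them, time stands still between calls to the robot, and variables do not carry over. Pictures are saved under pics/ and viewed, at most 10 in all, crops included, and the job is handed in when it is done.

```bash
ls; mkdir -p pics
cat > h.py <<'E'
import numpy as np, cv2
from scipy.spatial.transform import Rotation as R
from station import ctrl, capture, order, recognise, trace
def K(c):
    f=c["img"].shape[0]/2/np.tan(np.radians(c["fovy"])/2)
    return np.array([[f,0,c["cx"]],[0,f,c["cy"]],[0,0,1.]])
def slopes(c,uv):
    uv=np.asarray(uv,float).reshape(-1,2); k=K(c)
    d=(uv-[k[0,2],k[1,2]])/k[0,0]; s=d.copy()
    for _ in range(20): s=d/(1+c["k1"]*(s**2).sum(1,keepdims=True))
    return s
def world(c,uv,depth=None,z=None):
    s=slopes(c,uv); T=np.linalg.inv(c["world_to_cam"])
    r=np.c_[s,np.ones(len(s))]
    if z is not None:
        d=r@T[:3,:3].T; t=(z-T[2,3])/d[:,2]; return T[:3,3]+d*t[:,None]
    return (r*np.asarray(depth).reshape(-1,1))@T[:3,:3].T+T[:3,3]
def pix(c,P):
    P=np.asarray(P,float).reshape(-1,3); T=c["world_to_cam"]
    q=P@T[:3,:3].T+T[:3,3]; s=q[:,:2]/q[:,2:]; k=K(c)
    return s*(1+c["k1"]*(s**2).sum(1,keepdims=True))*k[0,0]+[k[0,2],k[1,2]]
def cloud(c,mask):
    v,u=np.nonzero(mask&(c["range_z"]>0)); return world(c,np.c_[u,v],c["range_z"][v,u])
def save(c,n,box=None,s=1):
    i=c["img"][:,:,::-1]
    if box: i=i[box[1]:box[3],box[0]:box[2]]
    cv2.imwrite(f"pics/{n}.png",cv2.resize(i,None,fx=s,fy=s))
E
python3 - <<'E'
from h import *
a=capture("scene");b=capture("top")
i=np.vstack([a["img"],b["img"]])
save(a,"s0",s=1.5);save(b,"t0",s=1.5)
for n,c in(("scene",a),("top",b)):
    print(n,c["fovy"],c["k1"],np.linalg.inv(c["world_to_cam"])[:3].round(3).tolist())
    for o in["press","bed","frame_center","slab","star_wheel","rack","mug","ink_can","bottle","paper_cup","brayer","stone","spatula"]:
        r=trace(c,o)
        if r and r[0]["p"]>.3:
            P=cloud(c,r[0]["pixels"]); 
            print(o,round(r[0]["p"],2),np.round(r[0]["position"]),np.median(P,0).round(3) if len(P) else 0, np.percentile(P,[2,98],axis=0).round(3).tolist() if len(P) else 0)
        else: print(o,"none")
E
```

```text
pics
scene 47.581762608413655 -0.13428891864280193 [[0.095, 0.58, -0.809, 1.587], [0.995, -0.075, 0.063, -0.051], [-0.024, -0.811, -0.585, 0.853]]
press 0.94 [228. 217.] [ 0.646 -0.043  0.084] [[0.457, -0.244, 0.012], [0.701, 0.171, 0.213]]
bed 0.94 [197. 220.] [ 0.618 -0.148  0.084] [[0.547, -0.252, 0.079], [0.679, -0.043, 0.087]]
frame_center 0.92 [369. 188.] [0.452 0.41  0.037] [[0.403, 0.354, 0.021], [0.49, 0.471, 0.042]]
slab 0.8 [368. 200.] [0.493 0.401 0.017] [[0.379, 0.32, 0.003], [0.554, 0.521, 0.022]]
star_wheel 0.6 [222. 160.] [ 0.466 -0.06   0.152] [[0.132, -0.112, 0.001], [0.595, 0.057, 0.219]]
rack 0.63 [224. 160.] [ 0.466 -0.055  0.152] [[0.136, -0.111, 0.001], [0.61, 0.059, 0.219]]
mug 0.63 [186. 187.] [ 0.414 -0.181  0.058] [[0.351, -0.217, 0.008], [0.427, -0.146, 0.088]]
ink_can 0.88 [292. 178.] [0.393 0.169 0.059] [[0.348, 0.138, 0.012], [0.406, 0.202, 0.08]]
bottle 0.7 [ 98. 239.] [ 0.688 -0.401  0.096] [[0.658, -0.434, 0.009], [0.701, -0.378, 0.167]]
paper_cup 0.96 [384. 224.] [0.678 0.389 0.059] [[0.629, 0.356, 0.004], [0.701, 0.428, 0.087]]
brayer none
stone 0.
[... 832 characters left out ...]
[[0.371, -0.516, 0.004], [0.544, -0.329, 0.033]]
mug 0.83 [334. 256.] [ 0.382 -0.185  0.025] [[0.331, -0.216, 0.0], [0.424, -0.147, 0.085]]
ink_can 0.65 [206. 260.] [0.372 0.164 0.074] [[0.339, 0.136, 0.022], [0.403, 0.198, 0.078]]
bottle 0.88 [418. 152.] [ 0.663 -0.394  0.108] [[0.64, -0.424, 0.01], [0.695, -0.377, 0.166]]
paper_cup 0.63 [128. 147.] [0.672 0.404 0.045] [[0.634, 0.356, 0.0], [0.703, 0.424, 0.085]]
brayer 0.61 [285. 265.] [ 0.36  -0.05   0.025] [[0.248, -0.086, -0.001], [0.392, 0.007, 0.033]]
stone 0.52 [420. 153.] [ 0.663 -0.394  0.107] [[0.639, -0.424, 0.009], [0.696, -0.377, 0.166]]
spatula 0.63 [197. 121.] [0.763 0.209 0.003] [[0.724, 0.09, -0.001], [0.788, 0.267, 0.021]]
```

View pics/s0.png

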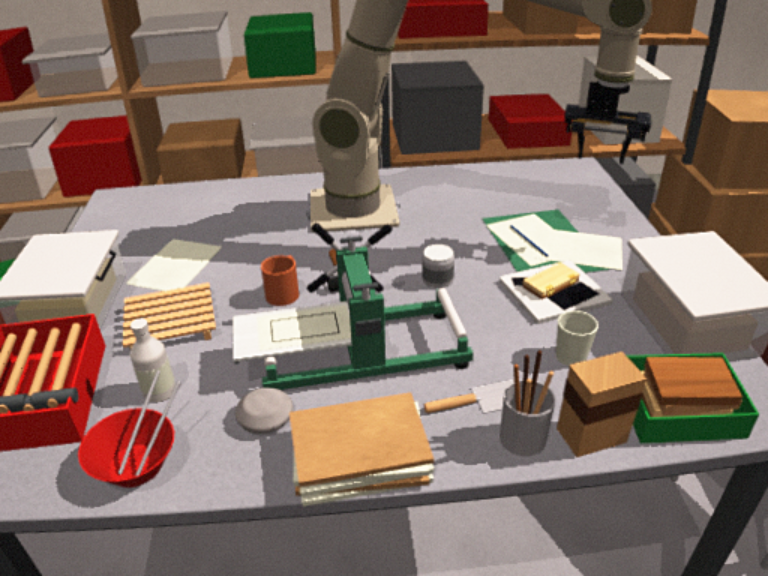

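View pics/t0.png

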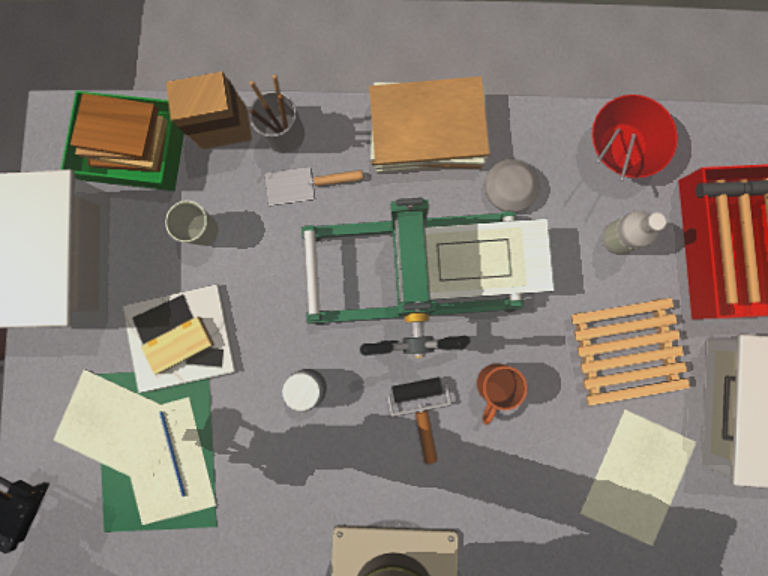

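```bash
python3 - <<'E'
from h import *
print(ctrl.get_obs()); print(ctrl.tip_extent)
E
python3 -m creep --help | head -20
```

```text
{'time': 1.4, 'joint_pos': array([-1.19258638,  0.33221436, -0.06470736,  1.46012785,  0.02160224,
        1.34989564, -0.08848882]), 'joint_velocities': array([-5.62348855e-04, -6.91066426e-04, -6.00708523e-04,  8.65965327e-04,
        7.28349345e-06, -2.87649992e-04, -7.34617880e-04]), 'tau': array([-6.25422717e-05, -6.23039174e+01,  2.44205020e-02, -3.90117252e+01,
       -6.11435389e-02,  3.15376057e-02,  2.14292925e-05]), 'tool_pos': array([0.24383676, 0.57548247, 0.23655326]), 'orientation': array([ 1.99055210e-01,  9.79988277e-01,  2.56193478e-05, -3.58168724e-06]), 'wrist_force': array([-0.4916645 , -1.04069403,  1.04387256]), 'moment': array([ 0.00801742, -0.00647759,  0.02736775]), 'grasp_force': 0.0, 'grip_width': 0.08716536940234058}
0.014invalid input: not JSON, or not a number
```

Scene: frame on slab at (175,345) in the enlarged top picture. Outline corners are about (438,243)–(511,277). Wheel arms show at (365,348) and (465,342), with the can, brayer and mug in front of it. Next I refine the poses.

```bash
cat > m.py <<'E'
from h import *
from scipy.optimize import minimize
def rect(x,y,a,w,l,n=40):
    t=np.linspace(-.5,.5,n); o=np.ones(n)*.5
    p=np.r_[np.c_[o*w,t*l],np.c_[-o*w,t*l],np.c_[t*w,o*l],np.c_[t*w,-o*l]]
    return p@np.array([[np.cos(a),np.sin(a)],[-np.sin(a),np.cos(a)]])+[x,y]
def outline(c,x0,y0,a0):
    g=cv2.cvtColor(c["img"],cv2.COLOR_RGB2GRAY).astype(np.float32)
    g=g-cv2.GaussianBlur(g,(0,0),5)
    def cost(q):
        P=rect(*q,.063,.123); uv=pix(c,np.c_[P,np.full(len(P),.082)]).astype(np.float32)
        return float(cv2.remap(g,uv[:,:1],uv[:,1:],cv2.INTER_LINEAR).mean())
    best=min(((cost((x0+i,y0+j,a0+k)),x0+i,y0+j,a0+k) for i in np.arange(-.03,.031,.003) for j in np.arange(-.03,.031,.003) for k in np.arange(-.2,.21,.04)))
    r=minimize(cost,best[1:],method="Nelder-Mead",options=dict(initial_simplex=np.array(best[1:])+np.array([[0,0,0],[.003,0,0],[0,.003,0],[0,0,.03]])))
    return r.x,r.fun
def frame(c,ztop=None):
    P=cloud(c,trace(c,"frame_center")[0]["pixels"])
    z=np.percentile(P[:,2],80) ; T=P[abs(P[:,2]-z)<.006]
    (cx,cy),(w,h),a=cv2.minAreaRect((T[:,:2]*1000).astype(np.float32))
    return z,cx,cy,w,h,a
E
python3 - <<'E'
from m import *
from scipy.spatial.transform import Rotation as R
for n in("top","scene"):
    c=capture(n)
    print(n,outline(c,.61,-.14,.05),np.round(frame(c),3))
    P=cloud(c,trace(c,"star_wheel")[0]["pixels"]); P=P[(P[:,2]>.1)&(abs(P[:,0]-.466)<.04)]
    T=P[(P[:,2]>.15)]
    for s in(1,-1):
        Q=T[(s*(T[:,1]+.03)>.04)]; print(s,len(Q),Q.mean(0).round(3) if len(Q) else '',np.percentile(Q,[3,97],axis=0).round(3).tolist() if len(Q) else '')
E
```

```text
top (array([ 0.61064897, -0.12560321,  0.0993353 ]), np.float64(-66.40730285644531)) [3.80000e-02 4.40510e+02 4.15811e+02 6.20740e+01 1.19537e+02 2.87380e+01]
1 128 [0.455 0.033 0.187] [[0.447, 0.012, 0.17], [0.464, 0.055, 0.201]]
-1 103 [ 0.466 -0.084  0.212] [[0.458, -0.1, 0.196], [0.474, -0.07, 0.223]]
scene (array([ 0.60555577, -0.12468899,  0.0891106 ]), np.float64(-44.54912185668945)) [3.90000e-02 4.42104e+02 4.16863e+02 6.39500e+01 1.25410e+02 2.71720e+01]
1 96 [0.457 0.036 0.185] [[0.448, 0.015, 0.167], [0.463, 0.056, 0.201]]
-1 60 [ 0.471 -0.081  0.206] [[0.465, -0.093, 0.189], [0.477, -0.071, 0.222]]
```

```bash
cat >> h.py <<'E'
def rel(xyz,ang):
    "row (tool shift m, rotvec deg) to TCP xyz, pointing down, tool y at ang deg (mod 180)"
    o=ctrl.get_obs(); r=R.from_quat(o["orientation"]); M=r.as_matrix()
    cur=np.degrees(np.arctan2(M[1,1],M[0,1])); ang=cur+(ang-cur+90)%180-90
    a=np.radians(ang); y=np.array([np.cos(a),np.sin(a),0]); z=np.array([0,0,-1.])
    T=R.from_matrix(np.c_[np.cross(y,z),y,z])
    print("row",(M.T@(np.array(xyz)-o["tool_pos"])).round(4).tolist(),np.degrees((r.inv()*T).as_rotvec()).round(2).tolist(),"tcp",o["tool_pos"].round(4).tolist(),"yang",round(cur,2),"F",o["wrist_force"].round(2),"t",o["time"])
E
python3 -c "
from h import *
rel([.4415,.4165,.12],28);rel([.4415,.4165,.032],28)"
```

```text
row [-0.2441, -0.0693, 0.1166] [0.0, -0.0, 39.04] tcp [0.2438, 0.5755, 0.2366] yang 67.04 F [-0.59 -0.1  -0.48] t 1.7
row [-0.2441, -0.0693, 0.2046] [0.0, -0.0, 39.04] tcp [0.2438, 0.5755, 0.2366] yang 67.04 F [-0.59 -0.1  -0.48] t 1.7
```

```bash
python3 -m creep '[[-0.05,-0.015,0.02,0,0,8,0.087],[-0.1,-0.03,0.05,0,0,17,0.087],[-0.15,-0.045,0.08,0,0,26,0.087],[-0.2,-0.06,0.1,0,0,35,0.087],[-0.244,-0.0693,0.117,0,0,39,0.087],[-0.244,-0.0693,0.117,0,0,39,0.087],[-0.244,-0.0693,0.117,0,0,39,0.087],[-0.244,-0.0693,0.117,0,0,39,0.087]]' 20
python3 - <<'E'
from m import *
c=capture("top"); print(np.round(frame(c),3)); rel([.4415,.4165,.0325],28)
save(c,"t1",(60,150,260,300),3)
E
```

```text
time: 2.7
tool_pos: [0.4404, 0.418, 0.1201]
orientation: [0.514, 0.858, 0.001, -0.0]
wrist_force: [-0.4, -0.2, -0.9]
grip_width: 0.0869
grasp_force: 0.0
[ 4.60000e-02  7.62114e+02 -2.00358e+02  7.60500e+01  7.81850e+01
  5.42200e+01]
row [-0.0015, 0.0002, 0.0875] [0.04, -0.04, 0.16] tcp [0.4406, 0.4176, 0.12] yang 28.16 F [ 0.44 -0.59 -0.31] t 2.8
```

View pics/t1.png

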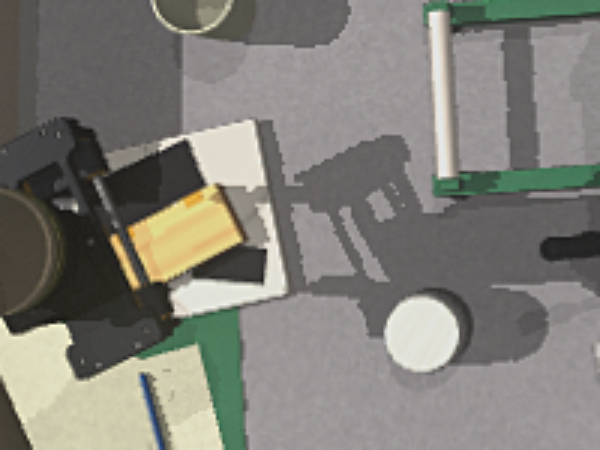

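The gripper stands over the frame at (180,250) with the jaws spanning its short side. Descend and close.

```bash
python3 -m creep '[[-0.001,0,0.04,0,0,0,0.087],[-0.0015,0,0.075,0,0,0,0.087],[-0.0015,0,0.0875,0,0,0,0.087],[-0.0015,0,0.0875,0,0,0,0.087],[-0.0015,0,0.0875,0,0,0,0.05],[-0.0015,0,0.0875,0,0,0,0.05],[-0.0015,0,0.0875,0,0,0,0.05],[-0.0015,0,0.0875,0,0,0,0.05],[-0.0015,0,0.0875,0,0,0,0.05]]' 25; python3 -c "
from h import *
rel([.4415,.4165,.20],28);"
```

```text
time: 3.92
tool_pos: [0.4422, 0.4153, 0.0325]
orientation: [0.515, 0.857, 0.0, -0.0]
wrist_force: [-1.5, -1.4, 5.4]
grip_width: 0.0601
grasp_force: 24.9
row [0.0014, -0.0001, -0.1675] [0.02, -0.02, 0.04] tcp [0.4422, 0.4153, 0.0325] yang 28.04 F [-1.51 -1.42  5.45] t 3.925
```

```bash
python3 -m creep '[[0,0,-0.03,0,0,0,0.05],[0,0,-0.08,0,0,0,0.05],[0,0,-0.14,0,0,0,0.05],[0,0,-0.2,0,0,0,0.05],[0,0,-0.25,0,0,0,0.05],[0,0,-0.25,0,0,0,0.05],[0,0,-0.25,0,0,0,0.05]]' 25; python3 -c "
from h import *
rel([.608,-.125,.28],5.4);"
```

```text
time: 4.8
tool_pos: [0.4418, 0.4148, 0.2808]
orientation: [0.515, 0.857, -0.001, -0.0]
wrist_force: [-0.4, -0.2, -3.2]
grip_width: 0.0597
grasp_force: 24.9
row [-0.5546, -0.1071, 0.0012] [-0.08, 0.05, 22.64] tcp [0.4418, 0.4148, 0.2808] yang 28.04 F [-0.41 -0.16 -3.16] t 4.8
```

```bash
python3 -m creep '[[-0.05,-0.01,0,0,0,3,0.05],[-0.11,-0.02,0,0,0,6,0.05],[-0.17,-0.033,0,0,0,9,0.05],[-0.23,-0.045,0,0,0,12,0.05],[-0.29,-0.056,0,0,0,15,0.05],[-0.35,-0.068,0,0,0,18,0.05],[-0.41,-0.08,0,0,0,20,0.05],[-0.47,-0.09,0,0,0,22,0.05],[-0.52,-0.1,0,0,0,22.6,0.05],[-0.5546,-0.107,0.001,0,0,22.6,0.05]]' 25;
python3 -m creep '[[0,0,0,0,0,0,0.05],[0,0,0,0,0,0,0.05],[0,0,0,0,0,0,0.05],[0,0,0,0,0,0,0.05]]'
python3 -c "
from h import *
rel([.608,-.125,.13],5.4);"
```

```text
time: 6.05
tool_pos: [0.6078, -0.1274, 0.2788]
orientation: [0.674, 0.739, -0.001, -0.001]
wrist_force: [-1.3, 0.9, -2.1]
grip_width: 0.0598
grasp_force: 24.9
time: 6.55
tool_pos: [0.6084, -0.1236, 0.281]
orientation: [0.672, 0.74, 0.0, -0.0]
wrist_force: [-0.6, 0.0, -1.3]
grip_width: 0.0598
grasp_force: 24.9
row [-0.0015, -0.0005, 0.151] [0.0, -0.03, 0.12] tcp [0.6084, -0.1236, 0.281] yang 5.52 F [-0.57  0.04 -1.26] t 6.55
```

```bash
python3 -m creep '[[-0.001,0,0.05,0,0,0,0.05],[-0.0015,0,0.1,0,0,0,0.05],[-0.0015,0,0.145,0,0,0,0.05],[-0.0015,0,0.166,0,0,0,0.05],[-0.0015,0,0.166,0,0,0,0.05],[-0.0015,0,0.166,0,0,0,0.05]]'
python3 - <<'E'
from h import *
c=capture("scene");t=capture("top");rel([.608,-.125,.115],5.4)
A=cv2.resize(c["img"][170:270,140:270],None,fx=5,fy=5);B=cv2.resize(t["img"][130:220,260:390],None,fx=5,fy=5)
cv2.imwrite("pics/h1.png",A[:,:,::-1]);cv2.imwrite("pics/h2.png",B[:,:,::-1])
E
```

```text
time: 7.3
tool_pos: [0.6093, -0.126, 0.1164]
orientation: [0.673, 0.74, 0.001, 0.001]
wrist_force: [-0.5, -0.0, -1.0]
grip_width: 0.0602
grasp_force: 24.9
row [0.0013, -0.0013, 0.0016] [0.14, 0.01, 0.05] tcp [0.6094, -0.1262, 0.1166] yang 5.45 F [-0.18 -0.22 -1.44] t 7.4
```

View pics/h1.png

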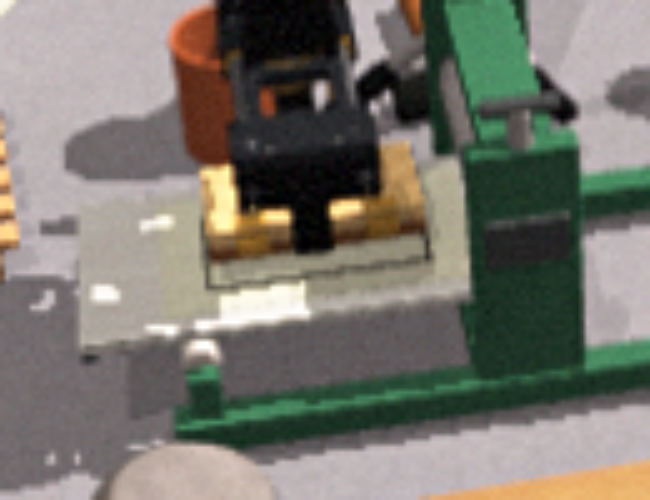

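View pics/h2.png

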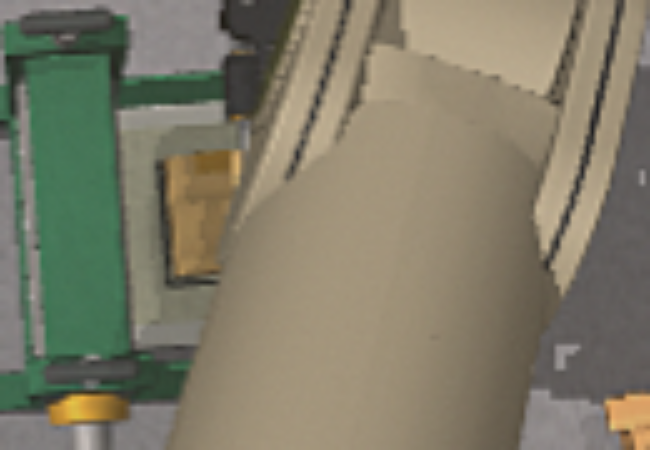

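The scene crop shows the frame's front bottom edge from (208,258) to (425,237), with the outline's front edge at (210,285)–(430,258). The top crop shows the frame's left edge from (167,155) to (172,279), and the outline's from (162,160) to (168,285). Convert these to metres.

Run:
```python
from m import *
c=capture("scene");t=capture("top")
ax=np.array([[np.cos(.095),np.sin(.095)],[-np.sin(.095),np.cos(.095)]])
f=lambda uv:np.array(uv)/5+[140,170]
g=lambda uv:np.array(uv)/5+[260,130]
q=lambda P:(P[:,:2]@ax.T*1000).round(1).tolist()
print("scene frame",q(world(c,f([[208,258],[425,237]]),z=.0985)),"outline",q(world(c,f([[210,285],[430,258]]),z=.082)))
print("top frame",q(world(t,g([[167,155],[172,279]]),z=.1205)),"outline",q(world(t,g([[162,160],[168,285]]),z=.082)))
print("tcp",q(ctrl.get_obs()["tool_pos"][None]))
```

```text
scene frame [[618.4, -240.7], [625.9, -120.3]] outline [[621.7, -241.8], [624.5, -118.3]]
top frame [[624.9, -123.6], [561.9, -121.5]] outline [[628.7, -124.0], [562.4, -122.3]]
tcp [[594.4, -183.4]]
```

```bash
python3 -m creep '[[0,0,0.006,0,0,0,0.05],[0,0,0.011,0,0,0,0.05],[0,0,0.014,0,0,0,0.05],[0,0,0.016,0,0,0,0.05],[0,0,0.016,0,0,0,0.05],[0,0,0.016,0,0,0,0.05]]'
```

```text
time: 8.25
tool_pos: [0.6085, -0.1262, 0.0995]
orientation: [0.673, 0.74, 0.0, -0.0]
wrist_force: [-4.2, 1.6, 5.4]
grip_width: 0.0597
grasp_force: 24.9
```

```bash
python3 -m creep '[[0,0,0.0,0,0,0,0.064],[0,0,0,0,0,0,0.075],[0,0,0,0,0,0,0.087],[0,0,0,0,0,0,0.087],[0,0,-0.03,0,0,0,0.087],[0,0,-0.08,0,0,0,0.087],[0,0,-0.14,0,0,0,0.087],[0,0,-0.18,0,0,0,0.087],[0.02,-0.1,-0.18,0,0,0,0.087],[0.02,-0.15,-0.18,0,0,0,0.087]]'
python3 - <<'E'
from h import *
rel([.608,-.125,.3],5.4)
c=capture("scene");t=capture("top")
A=cv2.resize(c["img"][170:250,140:260],None,fx=6,fy=6);B=cv2.resize(t["img"][140:220,265:385],None,fx=6,fy=6)
np.savez("s.npz",**c);np.savez("t.npz",**t)
cv2.imwrite("pics/p1.png",A[:,:,::-1]);cv2.imwrite("pics/p2.png",B[:,:,::-1])
E
```

```text
time: 9.5
tool_pos: [0.4829, -0.1201, 0.2789]
orientation: [0.673, 0.74, -0.0, 0.0]
wrist_force: [-0.1, -0.2, 0.9]
grip_width: 0.087
grasp_force: 0.0
row [-0.0168, 0.1241, -0.021] [0.01, 0.06, 0.08] tcp [0.4829, -0.1201, 0.2789] yang 5.48 F [-0.14 -0.22  0.87] t 9.5
```

View pics/p1.png

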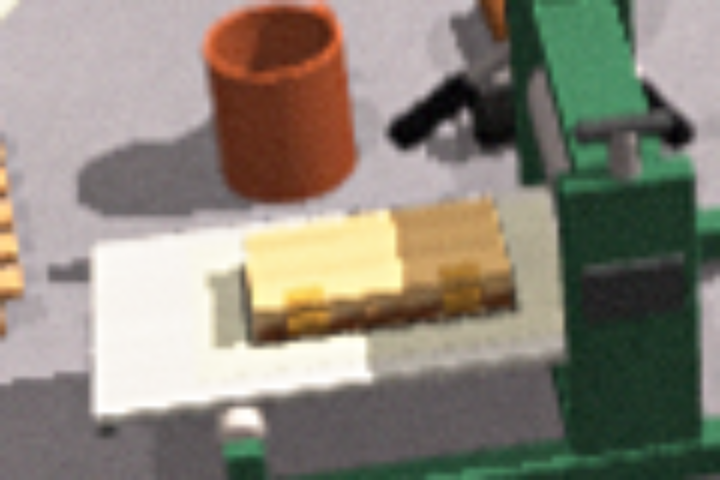

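View pics/p2.png

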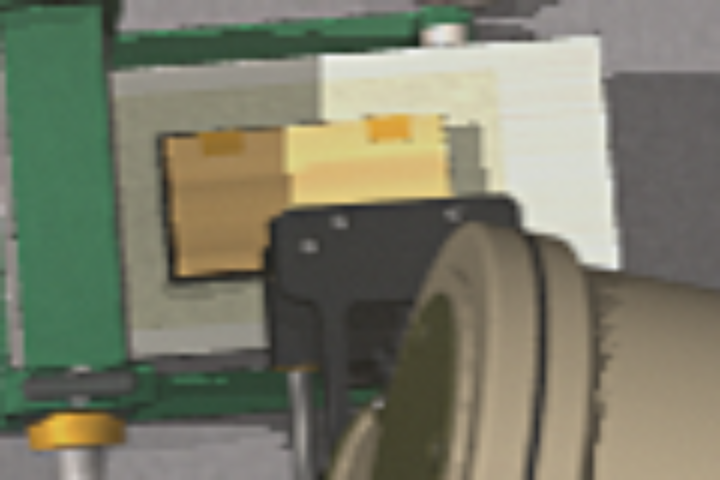

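```bash
python3 -c "
from h import *
rel([.457,-.012,.28],5.44);rel([.457,-.012,.2055],5.44)"
python3 -m creep '[[0.05,-0.01,-0.015,0,0,0,0.03],[0.1,-0.014,-0.015,0,0,0,0],[0.11,-0.0155,-0.015,0,0,0,0],[0.11,-0.0155,-0.015,0,0,0,0],[0.11,-0.0155,-0.015,0,0,0,0],[0.11,-0.0155,-0.015,0,0,0,0]]' 30
python3 - <<'E'
from m import *
rel([.457,-.012,.2055],5.44)
def box(c,q):
    P=np.r_[[[*p,z] for z in(.082,.104) for p in (np.array([[30,60],[30,-60],[-30,60],[-30,-60]])/1000@np.array([[np.cos(q[2]),np.sin(q[2])],[-np.sin(q[2]),np.cos(q[2])]])+q[:2])]]
    m=np.zeros((384*4,512*4),np.uint8); h=cv2.convexHull(((pix(c,P)+.5)*4).astype(np.int32)); cv2.fillConvexPoly(m,h,1); return cv2.resize(m.astype(np.float32),(512,384),interpolation=cv2.INTER_AREA)
for n,x0 in(("scene",(.6056,-.1247,.089)),("top",(.6106,-.1256,.099))):
    c=capture(n); m=trace(c,"frame_center")[0]["pixels"]
    if n=="top": save(c,"t2",(230,110,400,240),4)
    hsv=cv2.cvtColor(c["img"],cv2.COLOR_RGB2HSV)
    near=cv2.dilate(box(c,x0),np.ones((9,9)))>.1
    m2=((hsv[...,1]>85)&(hsv[...,0]<25)&near)
    for mm in(m,m2):
        r=minimize(lambda q:float(abs(box(c,q)-mm).sum()),x0,method="Nelder-Mead",options=dict(initial_simplex=np.array(x0)+np.array([[-.002,-.002,0],[.004,0,0],[0,.004,0],[0,0,.04]])))
        print(n,r.x.round(4),round(r.fun),mm.sum(),"outline",x0)
E
```

```text
row [0.1108, -0.0112, -0.0007] [-0.02, -0.23, -0.15] tcp [0.4784, -0.1213, 0.2789] yang 5.29 F [ 0.08 -0.45  0.57] t 9.6
row [0.1105, -0.0111, 0.0738] [-0.02, -0.23, -0.15] tcp [0.4784, -0.1213, 0.2789] yang 5.29 F [ 0.08 -0.45  0.57] t 9.6
time: 10.35
tool_pos: [0.4582, -0.0134, 0.2939]
orientation: [0.674, 0.739, -0.0, -0.0]
wrist_force: [0.1, -0.4, 0.1]
grip_width: 0.0345
grasp_force: 0.0
row [0.0015, -0.0011, 0.0884] [-0.01, 0.01, -0.12] tcp [0.4582, -0.0134, 0.2939] yang 5.32 F [ 0.08 -0.39  0.07] t 10.35
scene [ 0.6053 -0.1232  0.1136] 41 810 outline (0.6056, -0.1247, 0.089)
scene [ 0.6074 -0.1235  0.1036] 261 626 outline (0.6056, -0.1247, 0.089)
top [ 0.6104 -0.1228  0.1201] 94 1058 outline (0.6106, -0.1256, 0.099)
top [ 0.6108 -0.1239  0.1265] 127 1030 outline (0.6106, -0.1256, 0.099)
```

View pics/t2.png

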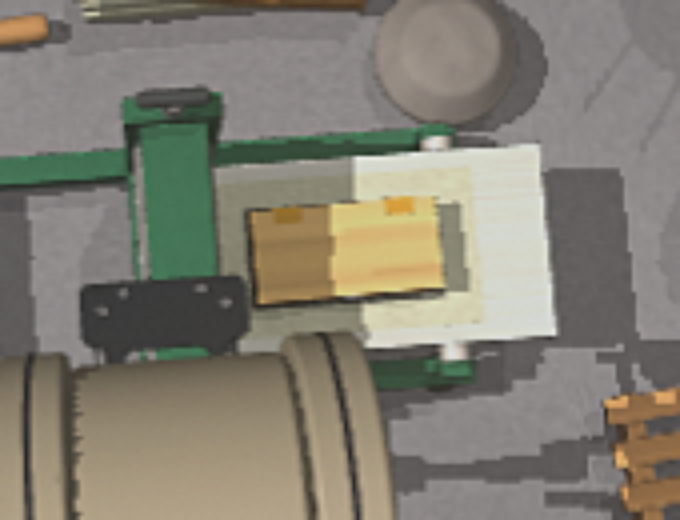

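The frame sits inside the outline. Its edges (slope −0.079) run parallel to the sheet's (−0.074 and −0.079), and it is within about 2 mm of centre. Good; now the wheel.

```bash
python3 -m creep '[[0.001,-0.001,0.03,0,0,0,0],[0.001,-0.001,0.06,0,0,0,0],[0.001,-0.001,0.088,0,0,0,0],[0.001,-0.001,0.088,0,0,0,0],[-0.01,-0.001,0.088,0,0,0,0],[-0.02,-0.001,0.088,0,0,0,0],[-0.03,-0.001,0.088,0,0,0,0],[-0.04,-0.001,0.088,0,0,0,0],[-0.05,-0.001,0.088,0,0,0,0],[-0.05,-0.001,0.088,0,0,0,0]]' 30
python3 - <<'E'
from h import *
rel([.458,-.03,.2055],5.44)
def wheel(c):
    P=cloud(c,trace(c,"star_wheel")[0]["pixels"]); h=np.array([.459,-.032,.1315]); a=.095
    d=P-h; x=d[:,0]*np.cos(a)+d[:,1]*np.sin(a); y=-d[:,0]*np.sin(a)+d[:,1]*np.cos(a); z=d[:,2]; r=np.hypot(y,z)
    k=(abs(x)<.02)&(r>.06)&(r<.115); an=np.degrees(np.arctan2(-y[k],z[k])).round(-1); print(dict(zip(*np.unique(an,return_counts=True))))
wheel(capture("scene"))
E
```

```text
time: 11.8
tool_pos: [0.4618, -0.0604, 0.2063]
orientation: [0.672, 0.74, 0.001, -0.001]
wrist_force: [-2.9, 8.6, 3.6]
grip_width: 0.0007
grasp_force: 4.5
row [0.0306, -0.0009, 0.0009] [0.01, -0.19, 0.07] tcp [0.4618, -0.0604, 0.2063] yang 5.51 F [-2.92  8.6   3.56] t 11.8
{np.float64(-140.0): np.int64(16), np.float64(-130.0): np.int64(26), np.float64(-50.0): np.int64(67), np.float64(-40.0): np.int64(12), np.float64(30.0): np.int64(25), np.float64(40.0): np.int64(54), np.float64(120.0): np.int64(19), np.float64(130.0): np.int64(46), np.float64(140.0): np.int64(2)}
```

```bash
python3 -m creep '[[-0.012,0,0,0,0,0,0],[-0.024,0,0,0,0,0,0],[-0.035,0,0,0,0,0,0],[-0.035,0,0,0,0,0,0],[-0.025,0,-0.035,0,0,0,0],[-0.02,0,-0.065,0,0,0,0],[0.03,0,-0.07,0,0,0,0],[0.085,0,-0.07,0,0,0,0],[0.13,0,-0.07,0,0,0,0],[0.13,0,-0.07,0,0,0,0]]' 30
python3 - <<'E'
from h import *
rel([.449,.068,.2055],5.44)
def wheel(c):
    P=cloud(c,trace(c,"star_wheel")[0]["pixels"]); h=np.array([.459,-.032,.1315]); a=.095
    d=P-h; x=d[:,0]*np.cos(a)+d[:,1]*np.sin(a); y=-d[:,0]*np.sin(a)+d[:,1]*np.cos(a); z=d[:,2]; r=np.hypot(y,z)
    k=(abs(x)<.02)&(r>.06)&(r<.115); an=np.degrees(np.arctan2(-y[k],z[k])).round(-1); print(dict(zip(*np.unique(an,return_counts=True))))
wheel(capture("scene"))
c=capture("top");wheel(c)
E
```

```text
time: 13.15
tool_pos: [0.449, 0.0704, 0.2759]
orientation: [0.671, 0.742, -0.0, -0.0]
wrist_force: [-0.2, -0.6, 0.3]
grip_width: 0.0004
grasp_force: 0.0
row [-0.0024, -0.0002, 0.0704] [-0.01, -0.01, 0.33] tcp [0.449, 0.0704, 0.2759] yang 5.77 F [-0.24 -0.64  0.35] t 13.15
{np.float64(-120.0): np.int64(42), np.float64(-110.0): np.int64(4), np.float64(-40.0): np.int64(23), np.float64(-30.0): np.int64(70), np.float64(40.0): np.int64(1), np.float64(50.0): np.int64(58), np.float64(60.0): np.int64(17), np.float64(140.0): np.int64(33), np.float64(150.0): np.int64(22)}
{np.float64(-120.0): np.int64(6), np.float64(-40.0): np.int64(10), np.float64(-30.0): np.int64(105), np.float64(50.0): np.int64(128), np.float64(60.0): np.int64(4), np.float64(140.0): np.int64(13), np.float64(150.0): np.int64(2)}
```

```bash
python3 -m creep '[[0,0,0.04,0,0,-0.3,0],[-0.005,0,0.07,0,0,-0.3,0],[-0.02,0,0.07,0,0,-0.3,0],[-0.04,0,0.07,0,0,-0.3,0],[-0.06,0,0.07,0,0,-0.3,0],[-0.08,0,0.07,0,0,-0.3,0],[-0.1,0,0.07,0,0,-0.3,0],[-0.12,0,0.07,0,0,-0.3,0],[-0.14,0,0.07,0,0,-0.3,0],[-0.16,0,0.07,0,0,-0.3,0]]' 30
python3 -m creep '[[-0.005,0,0,0,0,0,0],[-0.005,0,0,0,0,0,0],[0.006,0,-0.035,0,0,0,0],[0.01,0,-0.065,0,0,0,0],[0.06,0,-0.07,0,0,0,0],[0.115,0,-0.07,0,0,0,0],[0.16,0,-0.07,0,0,0,0],[0.16,0,-0.07,0,0,0,0]]'
cat >> h.py <<'E'
def wheel(c):
    P=cloud(c,trace(c,"star_wheel")[0]["pixels"]); h=np.array([.459,-.032,.1315]); a=.095
    d=P-h; x=d[:,0]*np.cos(a)+d[:,1]*np.sin(a); y=-d[:,0]*np.sin(a)+d[:,1]*np.cos(a); z=d[:,2]; r=np.hypot(y,z)
    k=(abs(x)<.02)&(r>.06)&(r<.115); an=np.degrees(np.arctan2(-y[k],z[k])); print("arms mod 90:",np.median((an+10)%90-10).round(1), "bed",end=" ")
    B=cloud(c,trace(c,"bed")[0]["pixels"])-(h+[.14*np.cos(a),.14*np.sin(a),0]); by=B@[-np.sin(a),np.cos(a),0]; print(np.percentile(by,[1,99]).round(3))
E
python3 - <<'E'
from h import *
rel([.449,.070,.276],5.44); wheel(capture("scene"))
E
```

```text
time: 14.6
tool_pos: [0.4652, -0.0905, 0.2079]
orientation: [0.67, 0.742, 0.002, -0.001]
wrist_force: [-2.0, 12.9, 4.2]
grip_width: 0.0004
grasp_force: 5.4
time: 15.6
tool_pos: [0.4488, 0.0692, 0.2776]
orientation: [0.669, 0.743, 0.001, 0.0]
wrist_force: [-0.3, -0.1, -0.6]
grip_width: -0.0002
grasp_force: 0.0
row [0.0008, 0.0003, 0.0016] [0.1, -0.04, 0.52] tcp [0.4488, 0.0692, 0.2776] yang 5.96 F [-0.29 -0.12 -0.65] t 15.6
arms mod 90: 55.8 bed Traceback (most recent call last):
  File "<stdin>", line 2, in <module>
  File "h.py", line 39, in wheel
    B=cloud(c,trace(c,"bed")[0]["pixels"])-(h+[.14*np.cos(a),.14*np.sin(a),0]); by=B@[-np.sin(a),np.cos(a),0]; print(np.percentile(by,[1,99]).round(3))
              ~~~~~~~~~~~~~~^^^
IndexError: list index out of range
```

```bash
python3 -m creep '[[0,0,0.04,0,0,0.5,0],[-0.005,0,0.07,0,0,0.5,0],[-0.02,0,0.07,0,0,0.5,0],[-0.04,0,0.07,0,0,0.5,0],[-0.06,0,0.07,0,0,0.5,0],[-0.08,0,0.07,0,0,0.5,0],[-0.1,0,0.07,0,0,0.5,0],[-0.12,0,0.07,0,0,0.5,0],[-0.14,0,0.07,0,0,0.5,0],[-0.16,0,0.07,0,0,0.5,0]]' 30
python3 -m creep '[[-0.005,0,0,0,0,0,0],[-0.005,0,0,0,0,0,0],[0.006,0,-0.035,0,0,0,0],[0.01,0,-0.065,0,0,0,0],[0.06,0,-0.07,0,0,0,0],[0.115,0,-0.07,0,0,0,0],[0.16,0,-0.07,0,0,0,0],[0.16,0,-0.07,0,0,0,0]]'
python3 - <<'E'
from h import *
rel([.449,.070,.276],5.44); c=capture("scene"); save(c,"m1",(120,130,340,270),3.5)
try: wheel(c)
except IndexError: print("no bed")
E
```

```text
time: 17.0
tool_pos: [0.4653, -0.0909, 0.2082]
orientation: [0.674, 0.739, 0.002, -0.001]
wrist_force: [-0.9, 12.7, 4.0]
grip_width: 0.0007
grasp_force: 5.3
time: 18.0
tool_pos: [0.4503, 0.069, 0.2779]
orientation: [0.673, 0.74, 0.001, 0.0]
wrist_force: [-0.3, -1.4, -0.3]
grip_width: 0.0006
grasp_force: 0.0
row [0.0011, -0.0012, 0.0019] [0.11, -0.04, -0.0] tcp [0.4503, 0.069, 0.2779] yang 5.44 F [-0.34 -1.39 -0.33] t 18.0
arms mod 90: nan bed [-0.152  0.113]
  return _methods._mean(a, axis=axis, dtype=dtype,
  ret = ret.dtype.type(ret / rcount)
```

View pics/m1.png

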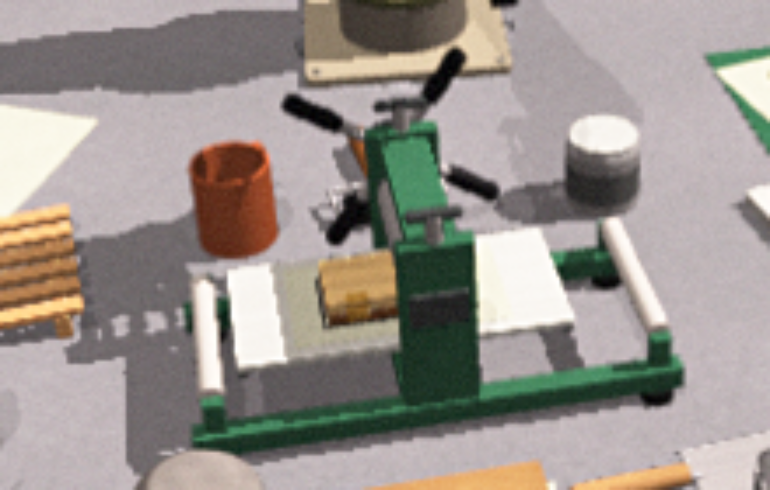

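The frame is passing under the roller at (360,290) and still lies square. The arms stand at −35° and 55°. Two more strokes.

```bash
python3 -m creep '[[0,0,0.04,0,0,0,0],[-0.005,0,0.072,0,0,0,0],[-0.02,0,0.072,0,0,0,0],[-0.04,0,0.072,0,0,0,0],[-0.06,0,0.072,0,0,0,0],[-0.08,0,0.072,0,0,0,0],[-0.1,0,0.072,0,0,0,0],[-0.12,0,0.072,0,0,0,0],[-0.14,0,0.072,0,0,0,0],[-0.16,0,0.072,0,0,0,0]]' 30
python3 -m creep '[[-0.005,0,0,0,0,0,0],[-0.005,0,0,0,0,0,0],[0.006,0,-0.035,0,0,0,0],[0.01,0,-0.065,0,0,0,0],[0.06,0,-0.07,0,0,0,0],[0.115,0,-0.07,0,0,0,0],[0.16,0,-0.07,0,0,0,0],[0.16,0,-0.07,0,0,0,0]]'
python3 -m creep '[[0,0,0.04,0,0,0,0],[-0.005,0,0.072,0,0,0,0],[-0.02,0,0.072,0,0,0,0],[-0.04,0,0.072,0,0,0,0],[-0.06,0,0.072,0,0,0,0],[-0.08,0,0.072,0,0,0,0],[-0.1,0,0.072,0,0,0,0],[-0.12,0,0.072,0,0,0,0],[-0.14,0,0.072,0,0,0,0],[-0.16,0,0.072,0,0,0,0]]' 30
python3 -m creep '[[-0.005,0,0,0,0,0,0],[-0.005,0,0,0,0,0,0],[0.006,0,-0.035,0,0,0,0],[0.01,0,-0.065,0,0,0,0],[0.06,0,-0.07,0,0,0,0],[0.115,0,-0.07,0,0,0,0],[0.16,0,-0.07,0,0,0,0],[0.16,0,-0.07,0,0,0,0]]'
python3 - <<'E'
from h import *
rel([.449,.070,.276],5.44); c=capture("scene")
try: wheel(c)
except IndexError: print("no bed")
E
```

```text
time: 19.4
tool_pos: [0.4654, -0.0909, 0.2064]
orientation: [0.674, 0.739, 0.003, -0.001]
wrist_force: [-0.9, 11.9, 4.1]
grip_width: 0.0005
grasp_force: 5.4
time: 20.4
tool_pos: [0.4503, 0.069, 0.276]
orientation: [0.673, 0.74, 0.001, 0.0]
wrist_force: [0.5, -0.4, 0.4]
grip_width: 0.0006
grasp_force: 0.0
time: 21.65
tool_pos: [0.4656, -0.0912, 0.205]
orientation: [0.674, 0.739, 0.003, -0.001]
wrist_force: [-0.9, 12.0, 4.4]
grip_width: 0.0005
grasp_force: 5.4
time: 22.65
tool_pos: [0.4505, 0.0687, 0.2746]
orientation: [0.673, 0.74, 0.001, 0.001]
wrist_force: [0.3, -1.0, 0.4]
grip_width: 0.0003
grasp_force: 0.0
row [0.0015, -0.0014, -0.0014] [0.15, -0.05, -0.01] tcp [0.4505, 0.0687, 0.2746] yang 5.43 F [ 0.33 -1.    0.42] t 22.65
arms mod 90: 57.4 bed [-0.073  0.194]
```

```bash
python3 -m creep '[[0,0,0.04,0,0,0,0],[-0.005,0,0.07,0,0,0,0],[-0.02,0,0.07,0,0,0,0],[-0.04,0,0.07,0,0,0,0],[-0.06,0,0.07,0,0,0,0],[-0.08,0,0.07,0,0,0,0],[-0.1,0,0.07,0,0,0,0],[-0.12,0,0.07,0,0,0,0],[-0.14,0,0.07,0,0,0,0],[-0.16,0,0.07,0,0,0,0]]' 30
python3 -m creep '[[-0.005,0,0,0,0,0,0],[-0.005,0,0,0,0,0,0],[0.006,0,-0.035,0,0,0,0],[0.01,0,-0.065,0,0,0,0],[0.06,0,-0.07,0,0,0,0],[0.115,0,-0.07,0,0,0,0],[0.16,0,-0.07,0,0,0,0],[0.16,0,-0.07,0,0,0,0]]'
python3 -m creep '[[0,0,0.04,0,0,0,0],[-0.005,0,0.07,0,0,0,0],[-0.02,0,0.07,0,0,0,0],[-0.035,0,0.07,0,0,0,0],[-0.05,0,0.07,0,0,0,0],[-0.06,0,0.07,0,0,0,0],[-0.068,0,0.07,0,0,0,0],[-0.068,0,0.07,0,0,0,0]]' 30
python3 - <<'E'
from h import *
rel([.449,.070,.276],5.44); c=capture("scene")
try: wheel(c)
except IndexError: print("no bed")
E
```

```text
time: 24.05
tool_pos: [0.4654, -0.0909, 0.2045]
orientation: [0.674, 0.739, 0.003, -0.001]
wrist_force: [-1.6, 12.7, 3.9]
grip_width: 0.0006
grasp_force: 5.5
time: 25.05
tool_pos: [0.4503, 0.0689, 0.2741]
orientation: [0.673, 0.74, 0.001, 0.0]
wrist_force: [-0.1, -1.9, 0.2]
grip_width: 0.0
grasp_force: 0.0
time: 26.05
tool_pos: [0.4577, -0.0009, 0.2055]
orientation: [0.674, 0.738, 0.002, 0.0]
wrist_force: [-2.6, 4.9, 4.7]
grip_width: 0.0003
grasp_force: 3.2
row [0.0716, -0.0019, -0.0703] [0.25, -0.15, -0.27] tcp [0.4577, -0.0009, 0.2055] yang 5.17 F [-2.55  4.9   4.66] t 26.05
arms mod 90: -1.5 bed [-0.022  0.244]
```

```bash
for i in 1; do python3 -m creep '[[-0.003,0,0,0,0,0,0],[-0.003,0,0,0,0,0,0],[-0.003,0,0,0,0,0,0]]' 30; done
python3 -m creep '[[-0.003,0,0,0,0,0,0],[-0.003,0,0,0,0,0,0],[-0.003,0,0,0,0,0,0]]' 30
```

```text
time: 26.58
tool_pos: [0.4578, -0.0033, 0.2055]
orientation: [0.674, 0.739, 0.002, 0.0]
wrist_force: [-2.3, 8.3, 6.1]
grip_width: 0.0003
grasp_force: 4.6
time: 26.95
tool_pos: [0.4581, -0.0062, 0.2055]
orientation: [0.674, 0.739, 0.003, 0.0]
wrist_force: [-3.0, 9.2, 7.6]
grip_width: 0.0005
grasp_force: 4.7
```

```bash
python3 -m creep '[[-0.003,0,0,0,0,0,0],[-0.003,0,0,0,0,0,0],[-0.003,0,0,0,0,0,0]]' 30
python3 -m creep '[[-0.003,0,0,0,0,0,0],[-0.003,0,0,0,0,0,0],[-0.003,0,0,0,0,0,0]]' 30
python3 -c "
from h import *
wheel(capture('scene'))"
```

```text
time: 27.32
tool_pos: [0.4583, -0.0085, 0.2055]
orientation: [0.674, 0.739, 0.003, -0.0]
wrist_force: [-4.8, 11.2, 7.8]
grip_width: 0.0007
grasp_force: 6.2
time: 27.7
tool_pos: [0.4583, -0.0088, 0.2056]
orientation: [0.673, 0.74, 0.004, -0.001]
wrist_force: [-6.7, 21.9, 9.1]
grip_width: 0.0004
grasp_force: 11.4
arms mod 90: -0.9 bed [0.045 0.246]
```

The wheel is on its stop: force jumped to 22 N with no motion. Back off and check.

```bash
python3 -m creep '[[0.01,0,0,0,0,0,0],[0.025,0,0,0,0,0,0],[0.03,0,-0.05,0,0,0,0],[0.03,0,-0.1,0,0,0,0],[-0.03,0,-0.12,0,0,0,0],[-0.09,0,-0.12,0,0,0,0],[-0.15,0,-0.12,0,0,0,0],[-0.2,0,-0.12,0,0,0,0],[-0.2,0,-0.12,0,0,0,0],[-0.2,0,-0.12,0,0,0,0]]' 30
python3 - <<'E'
from m import *
c=capture("scene");wheel(c);t=capture("top")
A=cv2.resize(c["img"][130:270,120:340],None,fx=2.7,fy=2.7);B=cv2.resize(t["img"][110:250,150:370],None,fx=2.7,fy=2.7)
cv2.imwrite("pics/e1.png",cv2.resize(np.vstack([A,B])[:,:,::-1],None,fx=.79,fy=.79))
E
```

```text
time: 29.1
tool_pos: [0.4756, -0.2112, 0.3224]
orientation: [0.674, 0.739, 0.0, 0.0]
wrist_force: [0.5, 0.2, 0.1]
grip_width: 0.0005
grasp_force: 0.0
arms mod 90: -1.5 bed [-0.019  0.248]
```

View pics/e1.png

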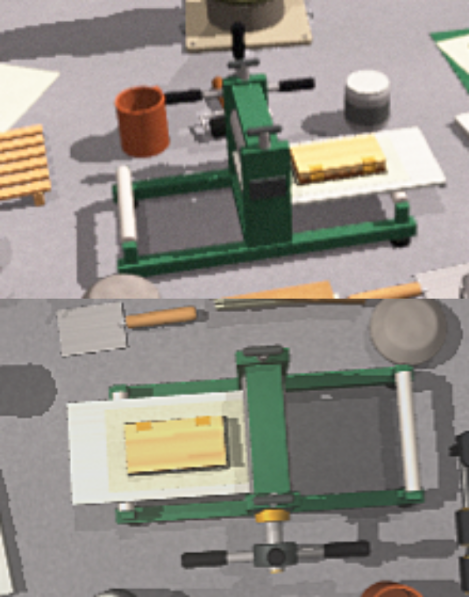

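The bed is at its left end with an arm at −1.5°, matching the 9.4 rad stop. The frame sits square on the sheet, at (338,160) in the scene view and (175,445) in the top view, and nothing else has moved.

```bash
python3 -c "
from station import order
print(order.close_job())"
```

```text
the job is handed in; nothing more can be done
None
```

The job is handed in: the frame was set down on the outline (about 2 mm off centre by camera) and released, the wheel was turned to its stop with the bed at its left end and the frame still square, and the other things look undisturbed.

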